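Clear the spoon, shut the bread warmer and latch its lid

TASK

Close up the copper bread warmer: take the wooden spoon off its rim and lay it flat in the oblong clay tray, then press the lid fully shut without slamming it. Then swing the latch's black handle round, pushing it so that the latch's nose rides up over the cam on the lid and drops fully into the notch, and leave it there. Leave the bowls, mug, bottle and jar where they stand.

Things in the scene. Friction and masses are not known exactly. Their poses are not given: they have to be found in the camera images.
- warmer: Fixed copper-clad bread warming box, open-topped, 220 deep (x) x 340 wide (y), rim 150 above the table, walls 16 thick. Origin at the centre of its underside; its x axis points from the front (latch side, towards the robot) to the rear (hinge side), y to its left, z up. Its position and turn vary.
- lid (a joint): Lid angle, rad: 0 shut on the rim, grows as the near edge rises; starts 0.6 to 0.85. Copper plate 224 x 348, 14 thick, 0.6 kg; its underside passes through the hinge line (warmer frame x = 110, z = 150, along y). Friction hinge: stays where left, 2 to 6 N down near the free edge shuts it. Wooden knob, 30 high, 90 from the hinge. The spoon keeps it from shutting.
- lid_edge (a point): Middle of the free (near) edge of the lid, on its top face: 224 from the hinge line, 14 above the lid's underside.
- latch (a joint): Turn of the latch bar about its post, rad, clockwise from above. At 0 the black handle points straight out (warmer's -x) and the nose arm along the front to +y, clear of the lid. At 1.57 the handle lies parallel to the front, pointing to +y, and the nose arm reaches over the lid (+x). Starts at -0.25 to 0.1.
- latch_lift (a joint): Rise of the sprung latch bar on its post, m: 0 parked. A spring and its weight hold it down with 5 N (6.5 N on the crest). With the lid shut, the nose meets the ramp at latch = 0.75, climbs to 0.0105 by 1.35, drops to 0.0015 in the notch at 1.57 +/- 0.04, against a stop. The handle takes up to 6 N. Swung in while the lid is up, the nose gets in the lid's way.
- latch_pivot (a point): Fixed point on the axis of the latch's post at the parked height of the bar: in the warmer's frame x = -134, y = 45, z = 192. The post rises to 230 above the table.
- latch_handle (a point): Middle of the black handle of the latch bar, 85 from the post's axis, on the bar's centreline (192 above the table when parked). The handle is a round sleeve 18 in diameter that reaches from 55 to 117 from the axis, all around it free.
- latch_nose (a point): Lowest point of the brass ball foot (14 in diameter) under the end of the nose arm, 65 from the post's axis, 26.5 below the bar's centreline. The bar is 12 in diameter.
- notch (a point): Middle of the floor of the notch in the steel strike plate on the lid's top, where the nose comes to sit: 65 behind the post's axis (warmer's +x) and 4 above the lid's top when shut. The notch is 18 wide (y), between the 13 high crest of the ramp (on +y) and a 20 high stop lug (on -y).
- spoon_mid (a point): Wooden spoon, 256 long, handle 14 wide, 12 thick, flat round bowl 46 wide at its +x end, 50 g. Point on the centreline, half-way up, 135 from the handle's end; x points to the bowl, z up. Starts flat across the near right corner of the warmer's rim (underside at 150), handle out over the front by about 100, bowl over the right wall, under the raised lid.
- spoon_grip (a point): Point on the same handle's centreline, half-way up, 100 from spoon_mid towards the handle's end: the free overhanging part, about 50 in front of the warmer's front face.
- tray: Fixed oblong open clay tray for the spoon, 320 (x) x 130 (y), 20 high, walls 7 thick, floor 7 thick. Origin at the centre of its underside, x along its length. It stands to the robot's right or left.
- cazuela: Large clay bowl, 150 wide, 60 high, a bystander, on the side away from the tray. Origin under its centre.
- salsa: Small blue bowl, 80 wide, 40 high, a bystander in front of the warmer. Origin under its centre.
- water: Clear water bottle with blue cap, 64 wide, 190 high, a bystander. Origin under its centre.
- chiles: Green glass jar with red cap, 72 wide, 100 high, a bystander. Origin under its centre.
- mug: Clay mug, 76 wide, 85 high, a bystander. Origin under its centre.

How it is judged:
By the outcome, as a careful person would: the job done as asked, in the order asked, and still so for the second after the job is handed in, with the robot touching nothing.
It also fails if it takes over 72 s, if anything falls off the work surface, if the arm or the gripper's body presses on something with over 40 N, if the wrist force passes 120 N, or if a joint passes its speed limit or range.

ROBOT

A 7-joint arm with a two-finger parallel gripper is mounted at the origin on the work surface. World frame = base frame: x ahead of the robot, y to its left, z up, the work surface at z = 0. Lengths are in m, angles in rad, forces in N, time in s.
With the tool pointing down it reaches from about 0.35 to 0.9 m from the base axis. Payload 7.2 kg.
Tool frame: the origin (TCP) lies on the centre line of the jaws, within the pads' length; the fingertips stand 8 mm ahead of it and the grasp point (between the pads) lies 11 mm behind it (ctrl.tip_extent is the y of the fingertips in the tool frame, in m); y points along the fingers, z is the direction in which the jaws open and shut, and the axes are right-handed (so a half turn about y gives the same grasp; the last joint's range is limited). The gripper opens to 85 mm and grips with 20 to 120 N. Pads are 22 mm wide; open, the fingers measure 114 mm over their backs; the gripper's body (76 mm by 85 mm) begins 54 mm behind the grasp point. The pads swing forward as they close: fully open they stand 13 mm farther back than shut.
Start: joints at [-1.262, 0.411, -0.013, 1.596, 0.006, 1.134, -0.082], TCP at [0.23, 0.581, 0.239] pointing down, gripper open.
Joint ranges: [-2.95, 2.95], [-0.29, 1.99], [-1.47, 1.44], [0.14, 2.54], [-1.03, 4.17], [0.13, 1.85], [-2.86, 2.86]. Speed limits (rad/s): [2.39, 2.39, 3.01, 3.01, 3.14, 3.14, 3.14].

INTERFACE

Orientations are given as a rotation vector (axis times angle).
In Python, from cell import ctrl gives the robot as it stands.
- The arm moves only by the tool arm_command, never from a script. Its argument "increments" is a list of rows, each an object with "grip": the closure in counts, from 0 (fully open) to 255 (shut); "travel": the shift along the tool's x, y, z in m, a list of three; "rot": the turn, a rotation vector about the tool's x, y, z in degrees, a list of three. A call has 1 to 10 rows; each row is the pose to reach, as a shift and turn from the pose measured when the call began, along the tool's axes at that moment; what a row does not reach only later rows make up. A row lasts 1/12 s, in which the tool goes at most 41.7 mm and 7.16 degrees, less where a joint would pass 70% of its speed; a pose out of reach is approached as far as the arm can. A call with a gripper value outside its range is refused whole. The fingers move at their own pace and stop on an object; "grip_force" is the grip in N (left out, the last holds). Time passes only in rows, so rows that repeat a pose let the fingers close. It gives the time, the measured TCP pose, the force and the opening at its end, in the units of the state.
- ctrl.read_state(): the state, without advancing time (a new reading comes with each control period).
- ctrl.get_image(name): name is "side" or "top"; returns the picture (384x512x3 uint8, red, green, blue); there is no depth.
- ctrl.camera_params(name): a dict with "mtx" (3x3 intrinsics, pixels), "extrinsics" (4x4, takes a point from camera to world coordinates). Camera axes: x right, y down, z forward; pixel columns grow to the right and rows downward; lengths in m; the calibration is good to about 2 mm. A picture is of the moment at which its call begins. camera_params takes no time and is no camera call.
- ctrl.job_done(): hands the job in, once; it reports no verdict.
The state is a dict: "t": time; "joint_positions": joint angles; "joint_vel": joint speeds; "tau": joint torques, N m; "position": TCP position; "ee_rot": TCP orientation; "ft_force": force on the tool from outside, world axes, zero at the start; "torque": the same for the moment, N m; "width": opening from 0.0 (shut) to 1.0 (fully open).
Only numpy, scipy, OpenCV 4.12 (cv2) and the standard library are available. Lean on these libraries where they do the work, as an engineer would, in place of code of your own. Each camera call takes 0.05 s, during which the arm holds its last target. There are 200 camera calls.

## Working session

There is one attempt and no reset: what is moved stays moved. The work goes in short steps, Python scripts to look and compute and a tool call to move; the robot and the scene stay as the last step left them, time stands still between calls to the robot, and variables do not carry over. Pictures are saved under pics/ and viewed, about 8 in all and at most 12, crops included, and the job is handed in when it is done.

Besides the shell and the picture viewer there is one more tool, called after ">>>" as a command line: name --argument value ..., lists and objects as JSON in quotes. arm_command: Moves the arm, as the interface text tells. Its arguments: {"type":"object","properties":{"increments":{"type":"array"},"grip_force":{"type":"number"}},"required":["increments"]}

```bash
mkdir -p pics; ls; python3 - <<'E'
from cell import ctrl
import cv2,numpy as np
np.set_printoptions(precision=4,suppress=True)
for n in("top","side"):
    im=ctrl.get_image(n); cv2.imwrite(f"pics/{n}0.png",im[:,:,::-1])
    p=ctrl.camera_params(n); print(n,np.array(p["mtx"]),np.array(p["extrinsics"]))
s=ctrl.read_state(); print(s, ctrl.tip_extent)
E
```

```text
pics
top [[462.3066   0.     261.9172]
 [  0.     462.3066 181.1826]
 [  0.       0.       1.    ]] [[-0.0244 -0.9886  0.1486  0.4127]
 [-0.9997  0.0242 -0.0038  0.0559]
 [ 0.0002 -0.1487 -0.9889  1.3949]
 [ 0.      0.      0.      1.    ]]
side [[487.5637   0.     256.7869]
 [  0.     487.5637 190.6141]
 [  0.       0.       1.    ]] [[ 0.9914 -0.0728  0.1088  0.4549]
 [-0.1307 -0.5075  0.8517 -1.0658]
 [-0.0068 -0.8586 -0.5127  0.7962]
 [ 0.      0.      0.      1.    ]]
{'t': 0.1, 'joint_positions': array([-1.2622,  0.4119, -0.0127,  1.5969,  0.0056,  1.1343, -0.0822]), 'joint_vel': array([-0.0009, -0.0029,  0.0005, -0.003 , -0.0004, -0.0008, -0.0003]), 'tau': array([  0.0026, -60.1829,   0.6842, -30.0087,   0.014 ,   0.0064,
         0.    ]), 'position': array([0.2298, 0.5807, 0.2385]), 'ee_rot': array([-1.552 ,  0.2958, -0.2955]), 'ft_force': array([-0.4101, -0.0496, -0.1742]), 'torque': array([-0.0107, -0.0093, -0.0075]), 'width': 0.9999985224307102} 0.008
```

View pics/top0.png

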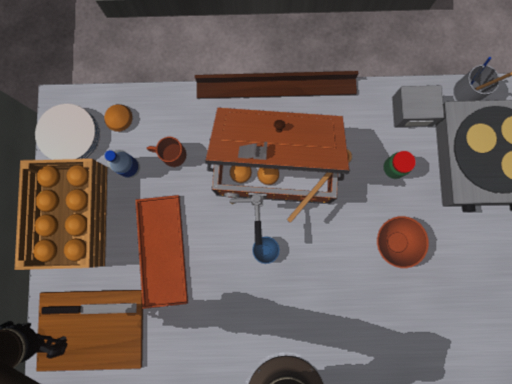

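View pics/side0.png

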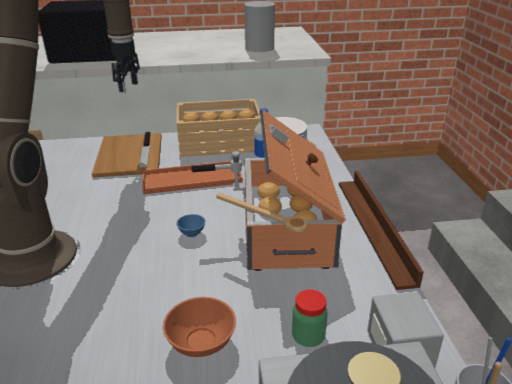

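The top view shows the warmer at about (278,150), the spoon running from (290,218) to (348,155), and the latch handle at (258,235) with its post at (257,200). The salsa bowl is at (265,250), below the handle. The tray is on the left at (162,250). I'll zoom in on the warmer for exact pixels.

```bash
cat > h.py <<'E'
import numpy as np, cv2
from cell import ctrl
from scipy.spatial.transform import Rotation as R
np.set_printoptions(precision=4,suppress=True)
def ray(n,px):
    p=ctrl.camera_params(n);K=np.array(p["mtx"]);E=np.array(p["extrinsics"])
    d=E[:3,:3]@np.linalg.solve(K,[px[0],px[1],1.]); return E[:3,3],d
def onz(n,px,z):
    o,d=ray(n,px); return o+d*(z-o[2])/d[2]
def proj(n,P):
    p=ctrl.camera_params(n);K=np.array(p["mtx"]);E=np.array(p["extrinsics"])
    q=K@(E[:3,:3].T@(np.asarray(P)-E[:3,3])); return q[:2]/q[2]
def tri(a,b):
    (o1,d1),(o2,d2)=ray("top",a),ray("side",b)
    A=np.c_[d1,-d2]; t=np.linalg.lstsq(A,o2-o1,rcond=None)[0]
    p,q=o1+t[0]*d1,o2+t[1]*d2; return (p+q)/2,np.linalg.norm(p-q)
def snap(n,f,box=None,s=1):
    im=ctrl.get_image(n)[:,:,::-1]; 
    if box: im=im[box[1]:box[3],box[0]:box[2]]
    im=cv2.resize(im,None,fx=s,fy=s,interpolation=cv2.INTER_CUBIC); cv2.imwrite("pics/"+f,im)
E
python3 - <<'E'
from h import *
im=cv2.imread("pics/top0.png")
c=cv2.resize(im[100:250,190:370],None,fx=4,fy=4,interpolation=cv2.INTER_CUBIC)
cv2.imwrite("pics/c1.png",cv2.convertScaleAbs(c,alpha=1.5,beta=15))
im2=cv2.imread("pics/side0.png")
c=cv2.resize(im2[105:275,210:350],None,fx=3.5,fy=3.5,interpolation=cv2.INTER_CUBIC)
cv2.imwrite("pics/c2.png",cv2.convertScaleAbs(c,alpha=1.3,beta=10))
hsv=cv2.cvtColor(im,cv2.COLOR_BGR2HSV)
m=cv2.inRange(hsv,(0,150,60),(12,255,255)); m[:, :125]=0;m[:,200:]=0;m[:180]=0
n,l,st,ce=cv2.connectedComponentsWithStats(m); k=1+np.argmax(st[1:,4]); print(st[k])
r=cv2.minAreaRect(cv2.findContours((l==k).astype('u1'),0,1)[0][0]); print(r,"tray corners")
for q in cv2.boxPoints(r): print(q,onz("top",q,.02))
m=cv2.inRange(hsv,(100,120,30),(125,255,255)); m[:220]=0; m[:,:220]=0;m[280:]=0;m[:,320:]=0
n,l,st,ce=cv2.connectedComponentsWithStats(m);k=1+np.argmax(st[1:,4]); print("salsa",st[k],onz("top",ce[k],.03))
E
```

```text
[ 125  196   62  120 4828]
((155.5, 255.5), (119.0, 61.0), 90.0) tray corners
[125. 196.] [0.5845 0.4614 0.02  ]
[186. 196.] [0.58   0.2789 0.02  ]
[186. 315.] [0.2348 0.2789 0.02  ]
[125. 315.] [0.2391 0.4546 0.02  ]
salsa [262 237  17  24 306] [0.4192 0.0331 0.03  ]
```

View pics/c1.png

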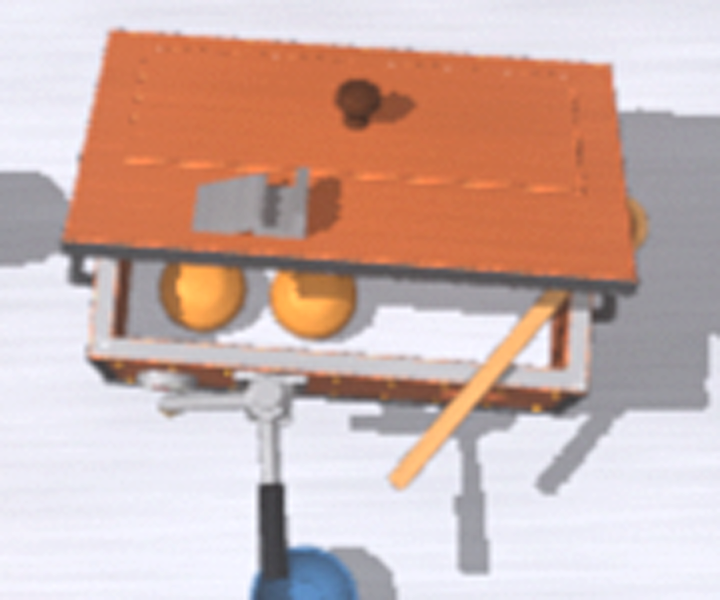

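View pics/c2.png

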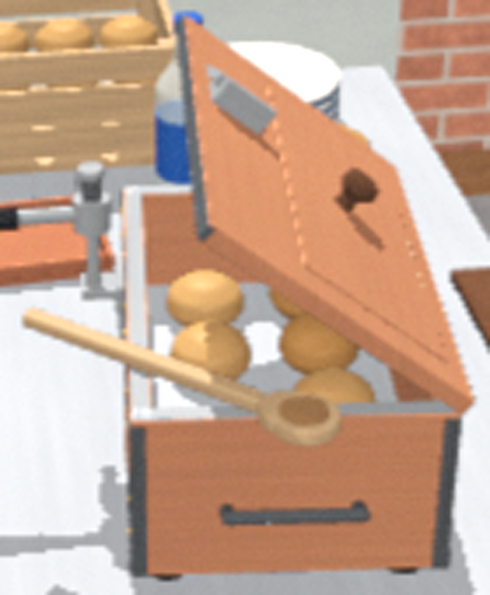

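```bash
python3 - <<'E'
from h import *
f=lambda u,v:(u/4+190-.4,v/4+100-.4)
L=onz("top",f(90,355),.15);Rr=onz("top",f(588,388),.15)
print("rim",L,Rr,np.linalg.norm(L-Rr))
y=(L-Rr);y[2]=0;y/=np.linalg.norm(y);x=np.array([y[1],-y[0],0]);print("x,y",x,y)
mid=(L+Rr)/2; O=mid+.11*x;O[2]=0;print("O",O,"yaw",np.degrees(np.arctan2(x[1],x[0])))
W=lambda p:O+p[0]*x+p[1]*y+np.array([0,0,p[2]])
pv=W([-.134,.045,.192]);print("pivot",pv,"post top meas",onz("top",f(268,388),.23))
a=onz("top",f(271,485),.192);b=onz("top",f(274,578),.192);print("handle",a,b,np.linalg.norm(a-b))
for P in(a,b):
  d=P-pv; print("latch ang", np.arctan2(d@y, -d@x)," r",np.linalg.norm(d[:2]))
g=lambda u,v:(u/3.5+210-.4,v/3.5+105-.4)
e=onz("top",f(400,482),.156);k=onz("top",f(560,295),.156);es=onz("side",g(28,318),.156);bs=onz("side",g(302,415),.156)
print("spoon end",e,es,"on rim",k,"bowl",bs,np.linalg.norm(bs-e)); 
# lid edge corners
for uv,suv in((( 65,243),(187,25)),((636,284),(205,238))):
  P,er=tri(f(*uv),g(*suv));d=P-O;print("lidcorner",P,er,"W",d@x,d@y,d[2])
for n,uv in(("post base",(268,388)),): pass
im=cv2.imread("pics/top0.png");hsv=cv2.cvtColor(im,cv2.COLOR_BGR2HSV)
m=cv2.inRange(hsv,(0,150,60),(9,255,255)); m[:, :130]=0;m[:,192:]=0;m[:190]=0;m[312:]=0
m=cv2.morphologyEx(m,cv2.MORPH_OPEN,np.ones((7,7)))
c=max(cv2.findContours(m,0,1)[0],key=cv2.contourArea);r=cv2.minAreaRect(c);print(r)
for q in cv2.boxPoints(r): print(q,onz("top",q,.02))
E
```

```text
rim [0.5834 0.1869 0.15  ] [ 0.5526 -0.1501  0.15  ] 0.33844835739665463
x,y [ 0.9959 -0.091   0.    ] [0.091  0.9959 0.    ]
O [0.6775 0.0084 0.    ] yaw -5.220324144795853
pivot [0.5482 0.0654 0.192 ] post top meas [0.5485 0.0659 0.23  ]
handle [0.4896 0.0657 0.192 ] [0.4297 0.0651 0.192 ] 0.059884737868732725
latch ang -0.08570547984586022  r 0.05861068132111361
latch ang -0.09314505392026308  r 0.11849220977247157
spoon end [ 0.4918 -0.0203  0.156 ] [ 0.4898 -0.0119  0.156 ] on rim [ 0.6159 -0.1332  0.156 ] bowl [ 0.6607 -0.16    0.156 ] 0.2191804181640488
lidcorner [0.6332 0.1863 0.2938] 0.0013472588325335326 W -0.060312556895304584 0.1731746706049852 0.2938217974146201
lidcorner [ 0.5973 -0.1584  0.2931] 0.003282980091578998 W -0.06467306309015544 -0.1733649946852749 0.29309140365372677
((161.042236328125, 251.18295288085938), (109.17279052734375, 44.7803955078125), 86.46043395996094)
[135.3247 198.083 ] [0.5774 0.4304 0.02  ]
[180.0197 195.3184] [0.5825 0.2968 0.02  ]
[186.7598 304.2829] [0.2647 0.2767 0.02  ]
[142.0648 307.0475] [0.2601 0.4058 0.02  ]
```

The rim fit agrees with the known 340 mm width and with the post position. That puts the warmer at (0.678, 0.008) with yaw −5.2°, the lid at about 0.62 rad and the latch at about −0.09 rad. The tray is at (0.421, 0.353) with yaw 4°. Next I plan the approach to the spoon handle.

```bash
cat >> h.py <<'E'
O=np.array([.6775,.0084,0]);X=np.array([.9959,-.091,0]);Y=np.array([.091,.9959,0])
W=lambda a,b,c:O+a*X+b*Y+np.array([0,0,c])
def plan(*targets):
    """targets: (xyz, yaw in deg of tool z or None=keep); prints travel, rot(deg)"""
    s=ctrl.read_state();p=s["position"];M=R.from_rotvec(s["ee_rot"]);A=M.as_matrix()
    yaw0=np.degrees(np.arctan2(A[1,2],A[0,2]))
    print("t",s["t"],"p",p,"zyaw %.1f"%yaw0,"w %.3f"%s["width"],"F",s["ft_force"],"q",s["joint_positions"])
    for P,yw in targets:
        y=yaw0 if yw is None else yw
        c,q=np.cos(np.radians(y)),np.sin(np.radians(y)); z=np.array([c,q,0]);yy=np.array([0,0,-1.])
        T=np.c_[np.cross(yy,z),yy,z]
        print("target",np.array(P),"yaw",y,"-> travel",A.T@(np.array(P)-p),"rot",(M.inv()*R.from_matrix(T)).as_rotvec(degrees=True))
E
python3 - <<'E'
from h import *
plan(((.519,-.045,.27),47.7),((.519,-.045,.27),-132.3),((.519,-.045,.156),47.7))
for n,uv,z in(("mug",(171,152),.085),("jar",(403,162),.1),("caz",(403,240),.06),("bottle cap",(111,155),.19)):print(n,onz("top",uv,z))
E
```

```text
t 0.1 p [0.2298 0.5807 0.2385] zyaw 68.4 w 1.000 F [-0.4101 -0.0496 -0.1742] q [-1.2622  0.4119 -0.0127  1.5969  0.0056  1.1343 -0.0822]
target [ 0.519 -0.045  0.27 ] yaw 47.7 -> travel [ 0.4991 -0.0307 -0.4755] rot [ 0.0837 20.7139  0.02  ]
target [ 0.519 -0.045  0.27 ] yaw -132.3 -> travel [ 0.4991 -0.0307 -0.4755] rot [   0.0281 -159.286    -0.1177]
target [ 0.519 -0.045  0.156] yaw 47.7 -> travel [ 0.4991  0.0833 -0.4753] rot [ 0.0837 20.7139  0.02  ]
mug [0.7013 0.3117 0.085 ]
jar [ 0.6527 -0.3524  0.1   ]
caz [ 0.433  -0.3492  0.06  ]
bottle cap [0.6739 0.4506 0.19  ]
```

>>> arm_command --increments '[{"grip": 120, "travel": [0.499, -0.031, -0.475], "rot": [0, 20.7, 0]}, {"grip": 120, "travel": [0.499, -0.031, -0.475], "rot": [0, 20.7, 0]}, {"grip": 120, "travel": [0.499, -0.031, -0.475], "rot": [0, 20.7, 0]}, {"grip": 120, "travel": [0.499, -0.031, -0.475], "rot": [0, 20.7, 0]}, {"grip": 120, "travel": [0.499, -0.031, -0.475], "rot": [0, 20.7, 0]}, {"grip": 120, "travel": [0.499, -0.031, -0.475], "rot": [0, 20.7, 0]}, {"grip": 120, "travel": [0.499, -0.031, -0.475], "rot": [0, 20.7, 0]}, {"grip": 120, "travel": [0.499, -0.031, -0.475], "rot": [0, 20.7, 0]}, {"grip": 120, "travel": [0.499, -0.031, -0.475], "rot": [0, 20.7, 0]}, {"grip": 120, "travel": [0.499, -0.031, -0.475], "rot": [0, 20.7, 0]}]' --grip_force 50

```text
t: 0.93
position: [0.4048, 0.2012, 0.2581]
ee_rot: [-1.494, 0.577, -0.577]
ft_force: [0.9, 1.1, 0.3]
width: 0.531
```

```bash
python3 - <<'E'
from h import *
plan(((.519,-.045,.27),47.7),((.519,-.045,.156),47.7))
E
```

```text
t 0.9333 p [0.4048 0.2012 0.2581] zyaw 47.7 w 0.531 F [0.8826 1.0672 0.2569] q [-0.8245  0.0874  0.2757  1.9832 -0.0262  1.0755  0.2955]
target [ 0.519 -0.045  0.27 ] yaw 47.7 -> travel [ 0.2501 -0.0117 -0.1053] rot [0.0708 0.0196 0.0219]
target [ 0.519 -0.045  0.156] yaw 47.7 -> travel [ 0.2501  0.1023 -0.1052] rot [0.0708 0.0196 0.0219]
```

>>> arm_command --increments '[{"grip": 120, "travel": [0.25, -0.012, -0.105], "rot": [0, 0, 0]}, {"grip": 120, "travel": [0.25, -0.012, -0.105], "rot": [0, 0, 0]}, {"grip": 120, "travel": [0.25, -0.012, -0.105], "rot": [0, 0, 0]}, {"grip": 120, "travel": [0.25, -0.012, -0.105], "rot": [0, 0, 0]}, {"grip": 120, "travel": [0.25, -0.012, -0.105], "rot": [0, 0, 0]}, {"grip": 120, "travel": [0.25, -0.012, -0.105], "rot": [0, 0, 0]}, {"grip": 120, "travel": [0.25, -0.012, -0.105], "rot": [0, 0, 0]}, {"grip": 120, "travel": [0.25, -0.012, -0.105], "rot": [0, 0, 0]}, {"grip": 120, "travel": [0.25, -0.012, -0.105], "rot": [0, 0, 0]}, {"grip": 120, "travel": [0.25, -0.012, -0.105], "rot": [0, 0, 0]}]'

```text
t: 1.77
position: [0.5187, -0.0439, 0.2698]
ee_rot: [-1.494, 0.578, -0.576]
ft_force: [0.4, 0.6, 0.3]
width: 0.53
```

```bash
python3 - <<'E'
from h import *
plan(((.519,-.045,.156),47.7))
snap("side","s1.png",(190,90,350,270),3)
E
```

```text
t 1.7667 p [ 0.5187 -0.0439  0.2698] zyaw 47.7 w 0.530 F [0.4302 0.6458 0.3358] q [-0.4384  0.2137  0.5117  1.8324 -0.1143  1.1265  0.9462]
target [ 0.519 -0.045  0.156] yaw 47.7 -> travel [ 0.0011  0.1138 -0.0004] rot [ 0.1001  0.0391 -0.0454]
```

View pics/s1.png

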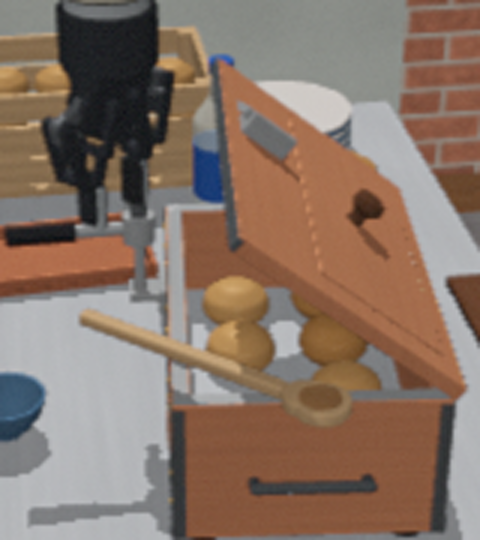

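The gripper hangs over the handle's overhang, clear of the lid. The fingertips are at about (105,210) in the crop and the spoon's end at (88,318). Descend and close.

>>> arm_command --increments '[{"grip": 120, "travel": [0.001, 0.03, 0], "rot": [0, 0, 0]}, {"grip": 120, "travel": [0.001, 0.06, 0], "rot": [0, 0, 0]}, {"grip": 120, "travel": [0.001, 0.09, 0], "rot": [0, 0, 0]}, {"grip": 120, "travel": [0.001, 0.113, 0], "rot": [0, 0, 0]}, {"grip": 120, "travel": [0.001, 0.113, 0], "rot": [0, 0, 0]}, {"grip": 230, "travel": [0.001, 0.113, 0], "rot": [0, 0, 0]}, {"grip": 250, "travel": [0.001, 0.113, 0], "rot": [0, 0, 0]}, {"grip": 250, "travel": [0.001, 0.113, 0], "rot": [0, 0, 0]}, {"grip": 250, "travel": [0.001, 0.113, 0], "rot": [0, 0, 0]}, {"grip": 250, "travel": [0.001, 0.113, 0], "rot": [0, 0, 0]}]'

```text
t: 2.65
position: [0.5202, -0.0437, 0.1583]
ee_rot: [-1.492, 0.575, -0.576]
ft_force: [-0.3, 2.0, 4.3]
width: 0.146
```

```bash
python3 - <<'E'
from h import *
p=ctrl.read_state()["position"]
plan((p+[0,0,.02],47.7),(p+[0,0,.02]-.15*Y-.03*X,47.7),((.38,-.19,.30),47.7))
E
```

```text
t 2.65 p [ 0.5202 -0.0437  0.1583] zyaw 47.8 w 0.146 F [-0.2869  1.966   4.3031] q [-0.392   0.3463  0.479   1.9613 -0.2048  0.8795  1.0287]
target [ 0.5202 -0.0437  0.1783] yaw 47.7 -> travel [ 0.   -0.02  0.  ] rot [-0.057   0.1348  0.0486]
target [ 0.4767 -0.1904  0.1783] yaw 47.7 -> travel [ 0.0662 -0.0201 -0.1379] rot [-0.057   0.1348  0.0486]
target [ 0.38 -0.19  0.3 ] yaw 47.7 -> travel [-0.0056 -0.1419 -0.2024] rot [-0.057   0.1348  0.0486]
```

>>> arm_command --increments '[{"grip": 250, "travel": [0, -0.01, 0], "rot": [0, 0, 0]}, {"grip": 250, "travel": [0, -0.022, 0], "rot": [0, 0, 0]}, {"grip": 250, "travel": [0, -0.022, 0], "rot": [0, 0, 0]}, {"grip": 250, "travel": [0, -0.022, 0], "rot": [0, 0, 0]}]'

```text
t: 2.98
position: [0.5207, -0.0438, 0.1813]
ee_rot: [-1.491, 0.573, -0.578]
ft_force: [-0.3, 0.1, 0.6]
width: 0.144
```

```bash
python3 - <<'E'
from h import *
plan()
snap("side","s2.png",(190,90,350,270),3)
E
```

```text
t 2.9833 p [ 0.5207 -0.0438  0.1813] zyaw 47.8 w 0.144 F [-0.3417  0.1049  0.629 ] q [-0.4041  0.315   0.49    1.9391 -0.1842  0.9276  1.0107]
```

View pics/s2.png

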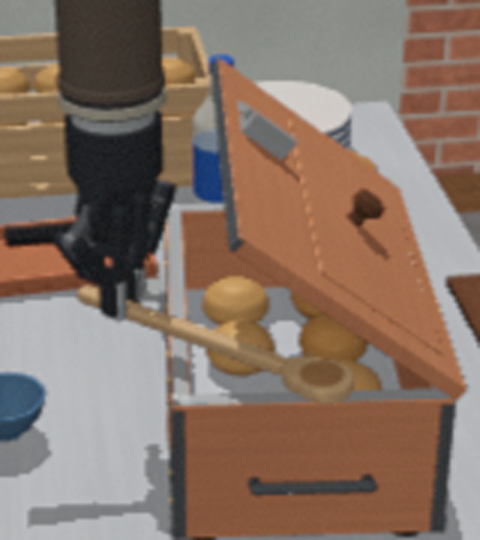

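The spoon has lifted off level, with the grip at (120,300) and the bowl at (320,380). I'll slide it sideways from under the lid, then back and up.

>>> arm_command --increments '[{"grip": 250, "travel": [0.013, 0, -0.027], "rot": [0, 0, 0]}, {"grip": 250, "travel": [0.026, 0, -0.054], "rot": [0, 0, 0]}, {"grip": 250, "travel": [0.04, 0, -0.082], "rot": [0, 0, 0]}, {"grip": 250, "travel": [0.053, 0, -0.11], "rot": [0, 0, 0]}, {"grip": 250, "travel": [0.066, 0, -0.138], "rot": [0, 0, 0]}, {"grip": 250, "travel": [0.055, -0.02, -0.153], "rot": [0, 0, 0]}, {"grip": 250, "travel": [0.04, -0.04, -0.165], "rot": [0, 0, 0]}, {"grip": 250, "travel": [0.02, -0.065, -0.18], "rot": [0, 0, 0]}, {"grip": 250, "travel": [0.0, -0.09, -0.195], "rot": [0, 0, 0]}, {"grip": 250, "travel": [-0.006, -0.11, -0.202], "rot": [0, 0, 0]}]'

```text
t: 3.87
position: [0.3767, -0.1897, 0.2909]
ee_rot: [-1.491, 0.577, -0.577]
ft_force: [1.1, 0.1, -0.0]
width: 0.151
```

```bash
python3 - <<'E'
from h import *
plan(((.37,.05,.30),80),((.329,.346,.25),94),((.329,.346,.02),94))
E
```

```text
t 3.8667 p [ 0.3767 -0.1897  0.2909] zyaw 47.7 w 0.151 F [ 1.0568  0.1054 -0.0404] q [-0.2289 -0.0234  0.5826  2.0088  0.0125  1.1526  1.1815]
target [0.37 0.05 0.3 ] yaw 80 -> travel [-0.1662 -0.0087  0.1729] rot [ -0.0826 -32.2755  -0.0205]
target [0.329 0.346 0.25 ] yaw 94 -> travel [-0.3956  0.0417  0.3643] rot [ -0.0857 -46.2755  -0.0104]
target [0.329 0.346 0.02 ] yaw 94 -> travel [-0.3954  0.2717  0.364 ] rot [ -0.0857 -46.2755  -0.0104]
```

>>> arm_command --increments '[{"grip": 250, "travel": [-0.03, -0.02, 0.026], "rot": [0, -5, 0]}, {"grip": 250, "travel": [-0.06, -0.039, 0.053], "rot": [0, -10, 0]}, {"grip": 250, "travel": [-0.09, -0.039, 0.08], "rot": [0, -15, 0]}, {"grip": 250, "travel": [-0.12, -0.039, 0.106], "rot": [0, -20, 0]}, {"grip": 250, "travel": [-0.15, -0.039, 0.133], "rot": [0, -26, 0]}, {"grip": 250, "travel": [-0.181, -0.039, 0.159], "rot": [0, -32, 0]}, {"grip": 250, "travel": [-0.21, -0.039, 0.185], "rot": [0, -36, 0]}, {"grip": 250, "travel": [-0.237, -0.039, 0.212], "rot": [0, -40, 0]}, {"grip": 250, "travel": [-0.263, -0.039, 0.24], "rot": [0, -44, 0]}, {"grip": 250, "travel": [-0.29, -0.039, 0.265], "rot": [0, -46.3, 0]}]'

```text
t: 4.7
position: [0.3397, 0.2033, 0.3301]
ee_rot: [-1.568, -0.058, 0.058]
ft_force: [0.4, -0.9, -1.0]
width: 0.144
```

```bash
python3 - <<'E'
from h import *
plan(((.329,.346,.15),94),((.329,.346,.02),94))
E
```

```text
t 4.7 p [0.3397 0.2033 0.3301] zyaw 94.3 w 0.144 F [ 0.3511 -0.9125 -1.0174] q [-0.689  -0.0699  0.0267  1.964   0.0007  1.2466  0.9825]
target [0.329 0.346 0.15 ] yaw 94 -> travel [-0.0001  0.1803  0.1429] rot [-0.0876  0.2536  0.0019]
target [0.329 0.346 0.02 ] yaw 94 -> travel [-0.0001  0.3103  0.1427] rot [-0.0876  0.2536  0.0019]
```

>>> arm_command --increments '[{"grip": 250, "travel": [0, 0.0, 0.03], "rot": [0, 0, 0]}, {"grip": 250, "travel": [0, 0.02, 0.06], "rot": [0, 0, 0]}, {"grip": 250, "travel": [0, 0.04, 0.09], "rot": [0, 0, 0]}, {"grip": 250, "travel": [0, 0.065, 0.12], "rot": [0, 0, 0]}, {"grip": 250, "travel": [0, 0.095, 0.143], "rot": [0, 0, 0]}, {"grip": 250, "travel": [0, 0.13, 0.143], "rot": [0, 0, 0]}, {"grip": 250, "travel": [0, 0.165, 0.143], "rot": [0, 0, 0]}, {"grip": 250, "travel": [0, 0.2, 0.143], "rot": [0, 0, 0]}, {"grip": 250, "travel": [0, 0.235, 0.143], "rot": [0, 0, 0]}, {"grip": 250, "travel": [0, 0.235, 0.143], "rot": [0, 0, 0]}]'

```text
t: 5.53
position: [0.326, 0.3426, 0.0892]
ee_rot: [-1.577, -0.053, 0.065]
ft_force: [-1.1, -1.5, -0.5]
width: 0.144
```

```bash
python3 - <<'E'
from h import *
plan(((.329,.346,.03),94),((.329,.346,.02),94))
snap("side","s3.png",(100,60,360,250),2.5)
E
```

```text
t 5.5333 p [0.326  0.3426 0.0892] zyaw 94.3 w 0.144 F [-1.0835 -1.5103 -0.537 ] q [-0.8363  0.3647 -0.0912  2.0931  0.0481  0.6959  0.6867]
target [0.329 0.346 0.03 ] yaw 94 -> travel [0.0037 0.0592 0.0035] rot [ 0.3765  0.2747 -0.4569]
target [0.329 0.346 0.02 ] yaw 94 -> travel [0.0038 0.0692 0.0036] rot [ 0.3765  0.2747 -0.4569]
```

View pics/s3.png

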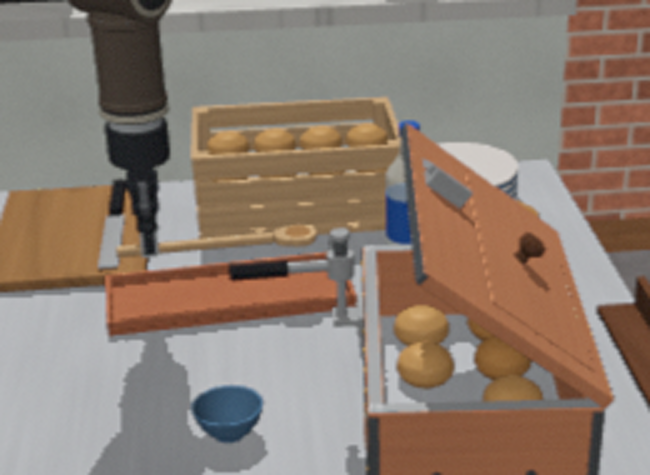

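The spoon is level over the tray, with its handle at (135,245) and bowl at (295,235). Lower it slowly.

>>> arm_command --increments '[{"grip": 250, "travel": [0.004, 0.015, 0.0035], "rot": [0, 0, 0]}, {"grip": 250, "travel": [0.004, 0.03, 0.0035], "rot": [0, 0, 0]}, {"grip": 250, "travel": [0.004, 0.045, 0.0035], "rot": [0, 0, 0]}, {"grip": 250, "travel": [0.004, 0.055, 0.0035], "rot": [0, 0, 0]}, {"grip": 250, "travel": [0.004, 0.062, 0.0035], "rot": [0, 0, 0]}, {"grip": 250, "travel": [0.004, 0.066, 0.0035], "rot": [0, 0, 0]}, {"grip": 250, "travel": [0.004, 0.069, 0.0035], "rot": [0, 0, 0]}, {"grip": 250, "travel": [0.004, 0.069, 0.0035], "rot": [0, 0, 0]}]'

```text
t: 6.25
position: [0.3306, 0.3476, 0.0236]
ee_rot: [-1.574, -0.054, 0.063]
ft_force: [-0.7, -0.6, 0.9]
width: 0.146
```

```bash
python3 - <<'E'
from h import *
plan(((.329,.346,.018),94))
E
```

```text
t 6.25 p [0.3306 0.3476 0.0236] zyaw 94.3 w 0.146 F [-0.7272 -0.6135  0.9324] q [-0.8465  0.4884 -0.0793  2.1173  0.069   0.545   0.6694]
target [0.329 0.346 0.018] yaw 94 -> travel [-0.0017  0.0056 -0.0014] rot [ 0.2351  0.2662 -0.3168]
```

>>> arm_command --increments '[{"grip": 250, "travel": [0, 0.003, 0], "rot": [0, 0, 0]}, {"grip": 250, "travel": [0, 0.0055, 0], "rot": [0, 0, 0]}, {"grip": 250, "travel": [0, 0.0055, 0], "rot": [0, 0, 0]}, {"grip": 215, "travel": [0, 0.005, 0], "rot": [0, 0, 0]}, {"grip": 195, "travel": [0, 0.005, 0], "rot": [0, 0, 0]}, {"grip": 180, "travel": [0, 0.004, 0], "rot": [0, 0, 0]}, {"grip": 170, "travel": [0, 0.004, 0], "rot": [0, 0, 0]}, {"grip": 170, "travel": [0, 0.0, 0], "rot": [0, 0, 0]}, {"grip": 170, "travel": [0, -0.015, 0], "rot": [0, 0, 0]}, {"grip": 170, "travel": [0, -0.035, 0], "rot": [0, 0, 0]}]'

```text
t: 7.08
position: [0.3301, 0.3469, 0.0581]
ee_rot: [-1.576, -0.053, 0.064]
ft_force: [-0.5, 0.6, 0.2]
width: 0.331
```

```bash
python3 - <<'E'
from h import *
th=.62
f=lambda t,lift=0:W(.11-.205*np.cos(t)+.014*np.sin(t),-.06,.15+.205*np.sin(t)+.014*np.cos(t)+.008+lift)
plan(((.35,.25,.36),90),(f(.62,.03),84.8),(f(.62,.03),None))
snap("side","s4.png",(100,60,360,250),2.5)
E
```

```text
t 7.0833 p [0.3301 0.3469 0.0581] zyaw 94.3 w 0.331 F [-0.4755  0.6446  0.1696] q [-0.8399  0.4256 -0.0865  2.1     0.0581  0.6278  0.6793]
target [0.35 0.25 0.36] yaw 90 -> travel [ 0.0103 -0.3013 -0.0999] rot [ 0.369   4.2732 -0.4198]
target [ 0.6235 -0.0469  0.3185] yaw 84.8 -> travel [ 0.2613 -0.2598 -0.4162] rot [ 0.3881  9.4731 -0.403 ]
target [ 0.6235 -0.0469  0.3185] yaw 94.27454589111558 -> travel [ 0.2613 -0.2598 -0.4162] rot [ 0.353  -0.0013 -0.4332]
```

View pics/s4.png

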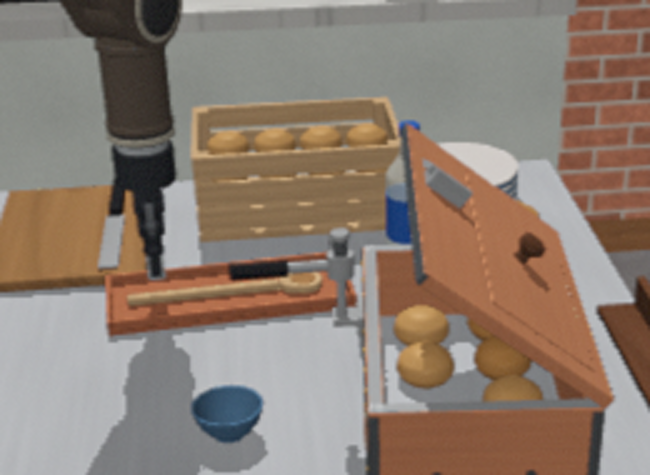

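The spoon lies flat inside the tray, from (130,300) to (305,283). Now close the fingers and go to just above the lid's free edge.

>>> arm_command --increments '[{"grip": 170, "travel": [0, -0.04, 0], "rot": [0, 0, 0]}, {"grip": 255, "travel": [0, -0.08, 0], "rot": [0, 0, 0]}, {"grip": 255, "travel": [0.01, -0.3, -0.1], "rot": [0, 4, 0]}, {"grip": 255, "travel": [0.01, -0.3, -0.1], "rot": [0, 6, 0]}, {"grip": 255, "travel": [0.01, -0.3, -0.1], "rot": [0, 9.5, 0]}, {"grip": 255, "travel": [0.01, -0.3, -0.1], "rot": [0, 9.5, 0]}, {"grip": 255, "travel": [0.01, -0.3, -0.1], "rot": [0, 9.5, 0]}, {"grip": 255, "travel": [0.01, -0.3, -0.1], "rot": [0, 9.5, 0]}, {"grip": 255, "travel": [0.08, -0.3, -0.2], "rot": [0, 9.5, 0]}, {"grip": 255, "travel": [0.08, -0.3, -0.2], "rot": [0, 9.5, 0]}]'

```text
t: 7.97
position: [0.4034, 0.186, 0.3652]
ee_rot: [-1.568, 0.068, -0.07]
ft_force: [0.3, 1.8, -0.5]
width: 0.002
```

```bash
python3 - <<'E'
from h import *
f=lambda t,lift=0:W(.11-.205*np.cos(t)+.014*np.sin(t),-.06,.15+.205*np.sin(t)+.014*np.cos(t)+.008+lift)
plan((f(.62,.05),84.8),(f(.62,.025),84.8))
E
```

```text
t 7.9667 p [0.4034 0.186  0.3652] zyaw 85.0 w 0.002 F [ 0.2855  1.776  -0.4963] q [-0.6363 -0.0016  0.0956  1.8178 -0.0002  1.3234  0.9425]
target [ 0.6235 -0.0469  0.3385] yaw 84.8 -> travel [ 0.2397  0.0267 -0.2128] rot [-0.0807  0.1766  0.0799]
target [ 0.6235 -0.0469  0.3135] yaw 84.8 -> travel [ 0.2396  0.0517 -0.2128] rot [-0.0807  0.1766  0.0799]
```

>>> arm_command --increments '[{"grip": 255, "travel": [0.24, 0, -0.213], "rot": [0, 0, 0]}, {"grip": 255, "travel": [0.24, 0, -0.213], "rot": [0, 0, 0]}, {"grip": 255, "travel": [0.24, 0, -0.213], "rot": [0, 0, 0]}, {"grip": 255, "travel": [0.24, 0, -0.213], "rot": [0, 0, 0]}, {"grip": 255, "travel": [0.24, 0, -0.213], "rot": [0, 0, 0]}, {"grip": 255, "travel": [0.24, 0, -0.213], "rot": [0, 0, 0]}, {"grip": 255, "travel": [0.24, 0.01, -0.213], "rot": [0, 0, 0]}, {"grip": 255, "travel": [0.24, 0.027, -0.213], "rot": [0, 0, 0]}, {"grip": 255, "travel": [0.24, 0.045, -0.213], "rot": [0, 0, 0]}, {"grip": 255, "travel": [0.24, 0.05, -0.213], "rot": [0, 0, 0]}]'

```text
t: 8.8
position: [0.623, -0.049, 0.3117]
ee_rot: [-1.569, 0.074, -0.069]
ft_force: [-0.9, 1.6, -0.1]
width: 0.0
```

```bash
python3 - <<'E'
from h import *
f=lambda t,lift=0:W(.11-.205*np.cos(t)+.014*np.sin(t),-.06,.15+.205*np.sin(t)+.014*np.cos(t)+.008+lift)
plan(*[(f(t),84.8) for t in (.62,.55,.48,.4,.3,.2,.1,.05,0)])
E
```

```text
t 8.8 p [ 0.623  -0.049   0.3117] zyaw 84.8 w 0.000 F [-0.9474  1.5693 -0.0756] q [-0.2484  0.3715  0.3478  1.5119 -0.1294  1.2845  1.5944]
target [ 0.6235 -0.0469  0.2885] yaw 84.8 -> travel [0.0004 0.0232 0.0021] rot [-0.0038 -0.0068 -0.2074]
target [ 0.6148 -0.0461  0.2771] yaw 84.8 -> travel [-0.0083  0.0346  0.0021] rot [-0.0038 -0.0068 -0.2074]
target [ 0.6069 -0.0454  0.2651] yaw 84.8 -> travel [-0.0162  0.0467  0.0021] rot [-0.0038 -0.0068 -0.2074]
target [ 0.599  -0.0447  0.2507] yaw 84.8 -> travel [-0.0241  0.0611  0.0021] rot [-0.0038 -0.0068 -0.2074]
target [ 0.5907 -0.0439  0.232 ] yaw 84.8 -> travel [-0.0324  0.0799  0.0021] rot [-0.0038 -0.0068 -0.2074]
target [ 0.5843 -0.0433  0.2124] yaw 84.8 -> travel [-0.0388  0.0994  0.0021] rot [-0.0038 -0.0068 -0.2074]
target [ 0.5798 -0.0429  0.1924] yaw 84.8 -> travel [-0.0431  0.1195  0.0021] rot [-0.0038 -0.0068 -0.2074]
target [ 0.5784 -0.0428  0.1822] yaw 84.8 -> travel [-0.0446  0.1296  0.0021] rot [-0.0038 -0.0068 -0.2074]
target [ 0.5774 -0.0427  0.172 ] yaw 84.8 -> travel [-0.0455  0.1399  0.0021] rot [-0.0038 -0.0068 -0.2074]
```

>>> arm_command --increments '[{"grip": 255, "travel": [0, 0.008, 0.002], "rot": [0, 0, 0]}, {"grip": 255, "travel": [0, 0.015, 0.002], "rot": [0, 0, 0]}, {"grip": 255, "travel": [0, 0.021, 0.002], "rot": [0, 0, 0]}, {"grip": 255, "travel": [-0.003, 0.027, 0.002], "rot": [0, 0, 0]}, {"grip": 255, "travel": [-0.008, 0.034, 0.002], "rot": [0, 0, 0]}, {"grip": 255, "travel": [-0.012, 0.04, 0.002], "rot": [0, 0, 0]}, {"grip": 255, "travel": [-0.016, 0.046, 0.002], "rot": [0, 0, 0]}, {"grip": 255, "travel": [-0.019, 0.052, 0.002], "rot": [0, 0, 0]}, {"grip": 255, "travel": [-0.022, 0.057, 0.002], "rot": [0, 0, 0]}, {"grip": 255, "travel": [-0.024, 0.061, 0.002], "rot": [0, 0, 0]}]'

```text
t: 9.63
position: [0.5985, -0.0447, 0.2502]
ee_rot: [-1.569, 0.075, -0.068]
ft_force: [0.6, 1.0, 1.4]
width: 0.001
```

```bash
python3 - <<'E'
from h import *
f=lambda t,lift=0:W(.11-.205*np.cos(t)+.014*np.sin(t),-.06,.15+.205*np.sin(t)+.014*np.cos(t)+.008+lift)
plan(*[(f(t),84.8) for t in (.4,.3,.2,.1,.05,0)])
snap("side","s5.png",(150,60,350,270),2.5)
E
```

```text
t 9.6333 p [ 0.5985 -0.0447  0.2502] zyaw 84.8 w 0.001 F [0.5649 1.0108 1.3775] q [-0.2573  0.3691  0.3364  1.6605 -0.1319  1.1384  1.594 ]
target [ 0.599  -0.0447  0.2507] yaw 84.8 -> travel [ 0.0004 -0.0006  0.0001] rot [-0.0096 -0.0042 -0.2343]
target [ 0.5907 -0.0439  0.232 ] yaw 84.8 -> travel [-0.0078  0.0182  0.0001] rot [-0.0096 -0.0042 -0.2343]
target [ 0.5843 -0.0433  0.2124] yaw 84.8 -> travel [-0.0142  0.0378  0.0001] rot [-0.0096 -0.0042 -0.2343]
target [ 0.5798 -0.0429  0.1924] yaw 84.8 -> travel [-0.0185  0.0578  0.0001] rot [-0.0096 -0.0042 -0.2343]
target [ 0.5784 -0.0428  0.1822] yaw 84.8 -> travel [-0.02    0.068   0.0001] rot [-0.0096 -0.0042 -0.2343]
target [ 0.5774 -0.0427  0.172 ] yaw 84.8 -> travel [-0.0209  0.0783  0.0001] rot [-0.0096 -0.0042 -0.2343]
```

View pics/s5.png

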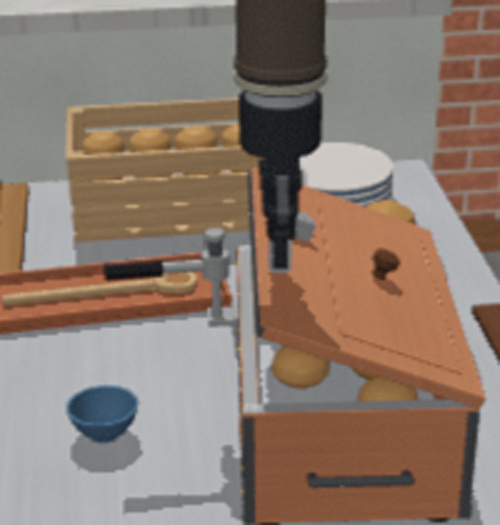

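The lid follows the fingertip, which touches at (280,268), and the lid has come down to about 0.4 rad. Continue, slowing towards the end.

>>> arm_command --increments '[{"grip": 255, "travel": [-0.003, 0.006, 0], "rot": [0, 0, 0]}, {"grip": 255, "travel": [-0.005, 0.012, 0], "rot": [0, 0, 0]}, {"grip": 255, "travel": [-0.008, 0.018, 0], "rot": [0, 0, 0]}, {"grip": 255, "travel": [-0.01, 0.024, 0], "rot": [0, 0, 0]}, {"grip": 255, "travel": [-0.012, 0.03, 0], "rot": [0, 0, 0]}, {"grip": 255, "travel": [-0.014, 0.036, 0], "rot": [0, 0, 0]}, {"grip": 255, "travel": [-0.015, 0.042, 0], "rot": [0, 0, 0]}, {"grip": 255, "travel": [-0.016, 0.047, 0], "rot": [0, 0, 0]}, {"grip": 255, "travel": [-0.017, 0.051, 0], "rot": [0, 0, 0]}, {"grip": 255, "travel": [-0.018, 0.055, 0], "rot": [0, 0, 0]}]'

```text
t: 10.52
position: [0.5796, -0.0432, 0.1941]
ee_rot: [-1.57, 0.076, -0.067]
ft_force: [0.5, 0.7, 1.2]
width: -0.0
```

>>> arm_command --increments '[{"grip": 255, "travel": [0, 0.003, 0], "rot": [0, 0, 0]}, {"grip": 255, "travel": [-0.001, 0.006, 0], "rot": [0, 0, 0]}, {"grip": 255, "travel": [-0.001, 0.008, 0], "rot": [0, 0, 0]}, {"grip": 255, "travel": [-0.002, 0.01, 0], "rot": [0, 0, 0]}, {"grip": 255, "travel": [-0.002, 0.012, 0], "rot": [0, 0, 0]}, {"grip": 255, "travel": [-0.002, 0.014, 0], "rot": [0, 0, 0]}, {"grip": 255, "travel": [-0.002, 0.016, 0], "rot": [0, 0, 0]}, {"grip": 255, "travel": [-0.003, 0.018, 0], "rot": [0, 0, 0]}]'

```text
t: 11.18
position: [0.5768, -0.0429, 0.1759]
ee_rot: [-1.57, 0.075, -0.067]
ft_force: [1.1, -0.1, 1.4]
width: 0.004
```

>>> arm_command --increments '[{"grip": 255, "travel": [0, 0.001, 0], "rot": [0, 0, 0]}, {"grip": 255, "travel": [0, 0.002, 0], "rot": [0, 0, 0]}, {"grip": 255, "travel": [0, 0.003, 0], "rot": [0, 0, 0]}, {"grip": 255, "travel": [0, 0.004, 0], "rot": [0, 0, 0]}, {"grip": 255, "travel": [0, 0.005, 0], "rot": [0, 0, 0]}, {"grip": 255, "travel": [0, 0.005, 0], "rot": [0, 0, 0]}]'

```text
t: 11.68
position: [0.5766, -0.043, 0.172]
ee_rot: [-1.569, 0.076, -0.068]
ft_force: [-5.1, 0.2, 11.1]
width: -0.001
```

The lid bottomed out at exactly the expected height with 11 N. Now to the latch handle.

```bash
cat >> h.py <<'E'
def fing(phi,off,r=.085,z=.18):
    h=-X*np.cos(phi)+Y*np.sin(phi);pu=X*np.sin(phi)+Y*np.cos(phi)
    p=W(-.134,.045,0)+r*h-off*pu; p[2]=z; return p, 84.8-np.degrees(phi)
E
python3 - <<'E'
from h import *
plan(fing(-.09,.06,z=.26),fing(-.09,.06,z=.18),fing(-.09,.026))
E
```

```text
t 11.6833 p [ 0.5766 -0.043   0.172 ] zyaw 84.8 w -0.001 F [-5.1326  0.2415 11.0566] q [-0.2504  0.4093  0.3181  1.8013 -0.1532  0.9601  1.6116]
target [0.4631 0.0055 0.26  ] yaw 89.95662015617741 -> travel [-0.1179 -0.0873  0.038 ] rot [-0.0287 -5.1749 -0.2911]
target [0.4631 0.0055 0.18  ] yaw 89.95662015617741 -> travel [-0.1175 -0.0073  0.0379] rot [-0.0287 -5.1749 -0.2911]
target [0.4631 0.0395 0.18  ] yaw 89.95662015617741 -> travel [-0.1206 -0.0073  0.0718] rot [-0.0287 -5.1749 -0.2911]
```

>>> arm_command --increments '[{"grip": 255, "travel": [0, -0.02, 0], "rot": [0, 0, 0]}, {"grip": 255, "travel": [0, -0.055, 0], "rot": [0, 0, 0]}, {"grip": 255, "travel": [-0.03, -0.087, 0.01], "rot": [0, -5, 0]}, {"grip": 255, "travel": [-0.07, -0.087, 0.02], "rot": [0, -5, 0]}, {"grip": 255, "travel": [-0.118, -0.087, 0.038], "rot": [0, -5, 0]}, {"grip": 255, "travel": [-0.118, -0.065, 0.038], "rot": [0, -5, 0]}, {"grip": 255, "travel": [-0.118, -0.035, 0.038], "rot": [0, -5, 0]}, {"grip": 255, "travel": [-0.118, -0.007, 0.038], "rot": [0, -5, 0]}, {"grip": 255, "travel": [-0.12, -0.007, 0.05], "rot": [0, -5, 0]}, {"grip": 255, "travel": [-0.12, -0.007, 0.06], "rot": [0, -5, 0]}]'

```text
t: 12.52
position: [0.4614, 0.0278, 0.1784]
ee_rot: [-1.571, 0.01, 0.002]
ft_force: [-0.1, 0.0, -0.3]
width: -0.004
```

```bash
python3 - <<'E'
from h import *
plan(*[fing(p,.0235) for p in(-.09,0,.1,.2,.3,.4,.5,.6)])
snap("top","t2.png",(180,90,380,270),3)
E
```

```text
t 12.5167 p [0.4614 0.0278 0.1784] zyaw 89.7 w -0.004 F [-0.0769  0.0433 -0.3071] q [-0.3951  0.2072  0.2664  2.0572 -0.0711  0.8934  1.4768]
target [0.4631 0.042  0.18  ] yaw 89.95662015617741 -> travel [ 0.0017 -0.0016  0.0142] rot [-0.0047 -0.2305 -0.4541]
target [0.4614 0.0497 0.18  ] yaw 84.8 -> travel [-0.0001 -0.0016  0.0219] rot [ 0.0157  4.9261 -0.454 ]
target [0.4602 0.0585 0.18  ] yaw 79.07042204869177 -> travel [-0.0013 -0.0016  0.0306] rot [ 0.0384 10.6557 -0.4531]
target [0.46   0.0673 0.18  ] yaw 73.34084409738352 -> travel [-0.0016 -0.0016  0.0395] rot [ 0.0612 16.3852 -0.4515]
target [0.4606 0.0761 0.18  ] yaw 67.61126614607531 -> travel [-0.001  -0.0016  0.0483] rot [ 0.0839 22.1148 -0.4492]
target [0.4621 0.0848 0.18  ] yaw 61.881688194767065 -> travel [ 0.0005 -0.0016  0.0569] rot [ 0.1066 27.8443 -0.4461]
target [0.4645 0.0933 0.18  ] yaw 56.152110243458836 -> travel [ 0.0028 -0.0016  0.0655] rot [ 0.1294 33.5739 -0.4421]
target [0.4677 0.1015 0.18  ] yaw 50.422532292150606 -> travel [ 0.0059 -0.0017  0.0737] rot [ 0.1521 39.3034 -0.4375]
```

View pics/t2.png

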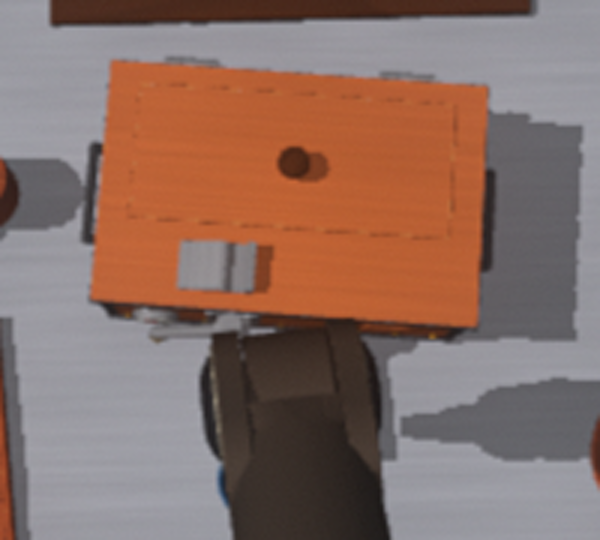

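The lid is shut flat, with the strike plate at (215,265) and the nose arm parked along the front at (180,325). Swing the handle along the arc in small steps.

>>> arm_command --increments '[{"grip": 255, "travel": [0.001, -0.001, 0.008], "rot": [0, 0, 0]}, {"grip": 255, "travel": [0.001, -0.001, 0.014], "rot": [0, 0, 0]}, {"grip": 255, "travel": [0, -0.001, 0.022], "rot": [0, 5, 0]}, {"grip": 255, "travel": [-0.001, -0.001, 0.03], "rot": [0, 10, 0]}, {"grip": 255, "travel": [-0.0015, -0.001, 0.039], "rot": [0, 16, 0]}, {"grip": 255, "travel": [-0.001, -0.001, 0.048], "rot": [0, 22, 0]}, {"grip": 255, "travel": [0.0005, -0.001, 0.057], "rot": [0, 28, 0]}, {"grip": 255, "travel": [0.003, -0.001, 0.0655], "rot": [0, 33.5, 0]}, {"grip": 255, "travel": [0.006, -0.001, 0.074], "rot": [0, 39, 0]}]'

```text
t: 13.32
position: [0.4694, 0.1051, 0.1812]
ee_rot: [-1.503, 0.542, -0.534]
ft_force: [0.0, -0.0, -0.6]
width: -0.001
```

```bash
python3 - <<'E'
from h import *
plan(*[fing(p,.0235) for p in(.6,.68,.76,.84,.92,1.0,1.08,1.16)])
snap("side","s6.png",(150,60,350,270),2.5)
E
```

```text
t 13.3167 p [0.4694 0.1051 0.1812] zyaw 50.6 w -0.001 F [ 0.0188 -0.0293 -0.5858] q [-0.5958  0.2349  0.3257  2.0192 -0.0987  0.9054  0.6662]
target [0.4677 0.1015 0.18  ] yaw 50.422532292150606 -> travel [ 0.001   0.0012 -0.0039] rot [ 0.0721  0.1911 -0.2601]
target [0.4708 0.1078 0.18  ] yaw 45.838869931104014 -> travel [-0.0006  0.0012  0.003 ] rot [ 0.0825  4.7748 -0.257 ]
target [0.4744 0.1138 0.18  ] yaw 41.25520757005743 -> travel [-0.0017  0.0012  0.01  ] rot [ 0.0928  9.3584 -0.2537]
target [0.4785 0.1196 0.18  ] yaw 36.671545209010844 -> travel [-0.0021  0.0012  0.017 ] rot [ 0.103  13.9421 -0.2502]
target [0.4831 0.125  0.18  ] yaw 32.08788284796426 -> travel [-0.002   0.0012  0.0241] rot [ 0.1131 18.5257 -0.2463]
target [0.4881 0.13   0.18  ] yaw 27.504220486917674 -> travel [-0.0014  0.0012  0.0311] rot [ 0.1232 23.1094 -0.2422]
target [0.4934 0.1346 0.18  ] yaw 22.920558125871082 -> travel [-0.0001  0.0012  0.0381] rot [ 0.1331 27.6931 -0.2378]
target [0.4991 0.1387 0.18  ] yaw 18.336895764824504 -> travel [0.0016 0.0011 0.0449] rot [ 0.143  32.2767 -0.2331]
```

View pics/s6.png

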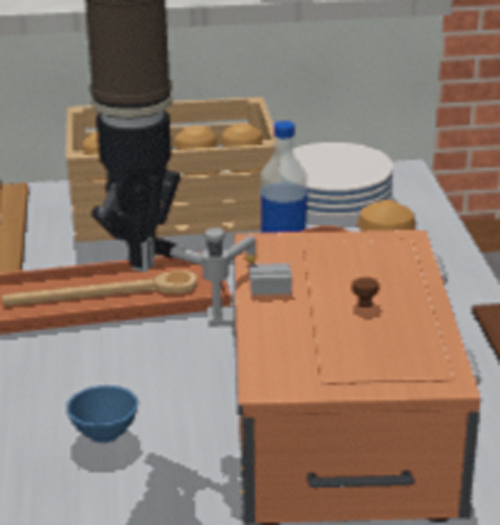

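The handle is swinging ahead of the finger, and the nose arm is now angled over the lid towards the plate, near (250,245). Continue.

>>> arm_command --increments '[{"grip": 255, "travel": [-0.0006, 0.001, 0.003], "rot": [0, 4.5, 0]}, {"grip": 255, "travel": [-0.0017, 0.001, 0.01], "rot": [0, 9.3, 0]}, {"grip": 255, "travel": [-0.002, 0.001, 0.017], "rot": [0, 14, 0]}, {"grip": 255, "travel": [-0.002, 0.001, 0.024], "rot": [0, 18.5, 0]}, {"grip": 255, "travel": [-0.0014, 0.001, 0.031], "rot": [0, 23, 0]}, {"grip": 255, "travel": [0, 0.001, 0.038], "rot": [0, 27.7, 0]}, {"grip": 255, "travel": [0.0016, 0.001, 0.045], "rot": [0, 32.3, 0]}]'

```text
t: 13.95
position: [0.4966, 0.1389, 0.1802]
ee_rot: [-1.347, 0.985, -0.969]
ft_force: [-16.6, -7.3, 14.4]
width: 0.002
```

```bash
python3 - <<'E'
from h import *
plan(*[fing(p,.0235) for p in(1.16,1.22,1.28,1.34,1.4,1.46,1.52,1.57)])
E
```

```text
t 13.95 p [0.4966 0.1389 0.1802] zyaw 17.9 w 0.002 F [-16.5599  -7.2794  14.4342] q [-0.7014  0.3058  0.4157  1.9415 -0.1564  0.9355  0.1041]
target [0.4991 0.1387 0.18  ] yaw 18.336895764824504 -> travel [0.0009 0.0002 0.0023] rot [ 0.6057 -0.4324 -0.23  ]
target [0.5036 0.1415 0.18  ] yaw 14.899148994039564 -> travel [-0.0004  0.0001  0.0074] rot [ 0.6124  3.0053 -0.2117]
target [0.5082 0.1441 0.18  ] yaw 11.461402223254623 -> travel [-0.0014  0.0001  0.0126] rot [ 0.6187  6.443  -0.1934]
target [0.513  0.1463 0.18  ] yaw 8.023655452469683 -> travel [-0.002   0.      0.0179] rot [ 0.6247  9.8807 -0.1748]
target [0.518  0.1483 0.18  ] yaw 4.5859086816847565 -> travel [-0.0024 -0.      0.0232] rot [ 0.6303 13.3184 -0.1562]
target [0.523  0.1499 0.18  ] yaw 1.1481619108998018 -> travel [-0.0024 -0.0001  0.0285] rot [ 0.6355 16.7561 -0.1374]
target [0.5281 0.1513 0.18  ] yaw -2.2895848598851387 -> travel [-0.0021 -0.0002  0.0337] rot [ 0.6404 20.1938 -0.1184]
target [0.5324 0.1522 0.18  ] yaw -5.154373835539246 -> travel [-0.0017 -0.0002  0.0381] rot [ 0.6442 23.0586 -0.1026]
```

The force is 18 N sideways with 14 N up on the finger. Friction on the handle is holding the bar down as it climbs, so the finger has to rise with it. I'll ease off slightly and rise.

>>> arm_command --increments '[{"grip": 255, "travel": [0, -0.002, -0.002], "rot": [0, 0, 0]}, {"grip": 255, "travel": [0, -0.005, -0.002], "rot": [0, 0, 0]}, {"grip": 255, "travel": [0, -0.008, -0.002], "rot": [0, 0, 0]}]'

```text
t: 14.2
position: [0.4951, 0.1384, 0.1888]
ee_rot: [-1.347, 0.982, -0.967]
ft_force: [-0.1, 0.6, 0.1]
width: 0.003
```

```bash
python3 - <<'E'
from h import *
plan(*[fing(p,.0235,z=.18+(p-.75)/.6*.0105+.004) for p in(1.1,1.16,1.22,1.28,1.34)])
snap("side","s7.png",(210,130,310,210),6)
E
```

```text
t 14.2 p [0.4951 0.1384 0.1888] zyaw 18.1 w 0.003 F [-0.0599  0.605   0.1128] q [-0.7055  0.2912  0.4181  1.937  -0.1485  0.952   0.0997]
target [0.4948 0.1357 0.1901] yaw 21.774642535609438 -> travel [ 0.0025 -0.0013 -0.0011] rot [ 0.529  -3.7187 -0.2522]
target [0.4991 0.1387 0.1912] yaw 18.336895764824504 -> travel [ 0.0009 -0.0024  0.0039] rot [ 0.5362 -0.281  -0.2362]
target [0.5036 0.1415 0.1922] yaw 14.899148994039564 -> travel [-0.0004 -0.0035  0.009 ] rot [ 0.5432  3.1567 -0.22  ]
target [0.5082 0.1441 0.1933] yaw 11.461402223254623 -> travel [-0.0014 -0.0046  0.0142] rot [ 0.5497  6.5944 -0.2037]
target [0.513  0.1463 0.1943] yaw 8.023655452469683 -> travel [-0.002  -0.0057  0.0194] rot [ 0.556  10.0321 -0.1873]
```

View pics/s7.png

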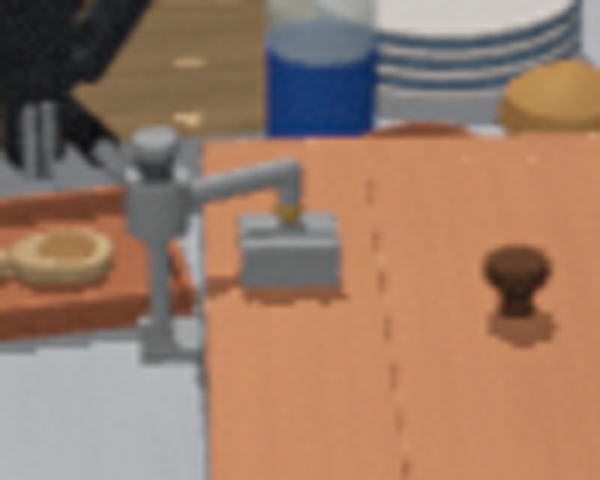

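The nose sits on the ramp at about (290,212) in the crop and the finger is off contact. I'll push again while rising with the bar.

>>> arm_command --increments '[{"grip": 255, "travel": [0, 0.003, 0], "rot": [0, 0, 0]}, {"grip": 255, "travel": [0, 0.003, 0.001], "rot": [0, 0, 0]}, {"grip": 255, "travel": [0.0005, 0.001, 0.004], "rot": [0, 0, 0]}, {"grip": 255, "travel": [0.0003, -0.001, 0.0065], "rot": [0, 1.5, 0]}, {"grip": 255, "travel": [-0.0004, -0.003, 0.009], "rot": [0, 3, 0]}]'

```text
t: 14.67
position: [0.5033, 0.1412, 0.1919]
ee_rot: [-1.328, 1.025, -1.009]
ft_force: [-3.9, -1.2, -2.8]
width: 0.001
```

```bash
python3 - <<'E'
from h import *
plan(*[fing(p,.0235,z=.18+(p-.75)/.6*.0105+.004) for p in(1.16,1.22,1.28,1.34,1.4,1.46,1.52,1.57,1.6)])
E
```

```text
t 14.6667 p [0.5033 0.1412 0.1919] zyaw 14.9 w 0.001 F [-3.9075 -1.2091 -2.8122] q [-0.7101  0.3043  0.4286  1.9132 -0.1567  0.9669  0.0517]
target [0.4991 0.1387 0.1912] yaw 18.336895764824504 -> travel [ 0.0014  0.0008 -0.0047] rot [ 0.6271 -3.4495 -0.2227]
target [0.5036 0.1415 0.1922] yaw 14.899148994039564 -> travel [-0.0002 -0.0003  0.0004] rot [ 0.6334 -0.0118 -0.2038]
target [0.5082 0.1441 0.1933] yaw 11.461402223254623 -> travel [-0.0015 -0.0014  0.0055] rot [ 0.6393  3.4259 -0.1847]
target [0.513  0.1463 0.1943] yaw 8.023655452469683 -> travel [-0.0024 -0.0025  0.0107] rot [ 0.6449  6.8637 -0.1655]
target [0.518  0.1483 0.1954] yaw 4.5859086816847565 -> travel [-0.003  -0.0036  0.0159] rot [ 0.65   10.3014 -0.1462]
target [0.523  0.1499 0.1964] yaw 1.1481619108998018 -> travel [-0.0034 -0.0048  0.0212] rot [ 0.6548 13.7391 -0.1268]
target [0.5281 0.1513 0.1975] yaw -2.2895848598851387 -> travel [-0.0034 -0.0059  0.0265] rot [ 0.6592 17.1768 -0.1072]
target [0.5324 0.1522 0.1983] yaw -5.154373835539246 -> travel [-0.0031 -0.0068  0.0309] rot [ 0.6626 20.0415 -0.0908]
target [0.535  0.1526 0.1989] yaw -6.873247220931731 -> travel [-0.0029 -0.0073  0.0335] rot [ 0.6645 21.7604 -0.081 ]
```

The push is down to 4 N now. Go to just short of the crest's end.

>>> arm_command --increments '[{"grip": 255, "travel": [-0.0008, -0.001, 0.003], "rot": [0, 1.7, 0]}, {"grip": 255, "travel": [-0.0015, -0.002, 0.0055], "rot": [0, 3.4, 0]}, {"grip": 255, "travel": [-0.002, -0.003, 0.008], "rot": [0, 5.1, 0]}, {"grip": 255, "travel": [-0.0024, -0.004, 0.0107], "rot": [0, 6.8, 0]}, {"grip": 255, "travel": [-0.0027, -0.0045, 0.0133], "rot": [0, 8.6, 0]}]'

```text
t: 15.08
position: [0.5152, 0.1471, 0.1959]
ee_rot: [-1.267, 1.14, -1.123]
ft_force: [-2.6, -0.8, -2.0]
width: -0.001
```

```bash
python3 - <<'E'
from h import *
plan(*[fing(p,.0235,z=.19) for p in(1.34,1.4,1.46,1.52,1.57,1.6)])
E
```

```text
t 15.0833 p [0.5152 0.1471 0.1959] zyaw 6.1 w -0.001 F [-2.6417 -0.7724 -2.0147] q [-0.731   0.3262  0.459   1.8788 -0.1752  0.9881 -0.0872]
target [0.513  0.1463 0.19  ] yaw 8.023655452469683 -> travel [ 0.0006  0.0059 -0.0022] rot [ 0.745  -1.888  -0.0822]
target [0.518  0.1483 0.19  ] yaw 4.5859086816847565 -> travel [-0.0009  0.0058  0.0029] rot [ 0.7471  1.5497 -0.0598]
target [0.523  0.1499 0.19  ] yaw 1.1481619108998018 -> travel [-0.002   0.0058  0.0081] rot [ 0.7488  4.9874 -0.0374]
target [0.5281 0.1513 0.19  ] yaw -2.2895848598851387 -> travel [-0.0028  0.0057  0.0133] rot [ 0.75    8.4251 -0.0149]
target [0.5324 0.1522 0.19  ] yaw -5.154373835539246 -> travel [-0.0032  0.0056  0.0177] rot [ 0.7507 11.2898  0.0038]
target [0.535  0.1526 0.19  ] yaw -6.873247220931731 -> travel [-0.0034  0.0056  0.0203] rot [ 0.7509 13.0087  0.0151]
```

>>> arm_command --increments '[{"grip": 255, "travel": [-0.0009, -0.001, 0.003], "rot": [0, 1.5, 0]}, {"grip": 255, "travel": [-0.0015, -0.001, 0.0055], "rot": [0, 3.3, 0]}, {"grip": 255, "travel": [-0.002, 0.0, 0.008], "rot": [0, 5, 0]}, {"grip": 255, "travel": [-0.0024, 0.003, 0.0105], "rot": [0, 6.7, 0]}, {"grip": 255, "travel": [-0.0028, 0.006, 0.013], "rot": [0, 8.4, 0]}, {"grip": 255, "travel": [-0.003, 0.009, 0.0155], "rot": [0, 10, 0]}, {"grip": 255, "travel": [-0.0032, 0.012, 0.0175], "rot": [0, 11.3, 0]}]'

```text
t: 15.67
position: [0.5318, 0.1523, 0.1832]
ee_rot: [-1.175, 1.288, -1.271]
ft_force: [-3.5, 0.9, 1.6]
width: -0.0
```

```bash
python3 - <<'E'
from h import *
plan(*[fing(p,.0235,z=.184) for p in(1.57,1.6,1.63)])
snap("side","s8.png",(210,130,310,210),6)
E
```

```text
t 15.6667 p [0.5318 0.1523 0.1832] zyaw -5.3 w -0.000 F [-3.5212  0.8794  1.609 ] q [-0.7457  0.3773  0.4941  1.852  -0.2167  0.9791 -0.2494]
target [0.5324 0.1522 0.184 ] yaw -5.154373835539246 -> travel [ 0.0001 -0.0008  0.0006] rot [ 0.8251 -0.1559  0.0872]
target [0.535  0.1526 0.184 ] yaw -6.873247220931731 -> travel [-0.0006 -0.0009  0.0032] rot [0.8237 1.5629 0.0996]
target [0.5376 0.153  0.184 ] yaw -8.592120606324187 -> travel [-0.0012 -0.0009  0.0058] rot [0.8222 3.2818 0.1119]
```

The picture limit is reached, so I continue by numbers. Press a little further to find the stop.

>>> arm_command --increments '[{"grip": 255, "travel": [-0.0003, 0, 0.0015], "rot": [0, 0.8, 0]}, {"grip": 255, "travel": [-0.0006, 0, 0.003], "rot": [0, 1.5, 0]}]'

```text
t: 15.88
position: [0.5345, 0.1527, 0.1822]
ee_rot: [-1.163, 1.309, -1.292]
ft_force: [-5.4, 1.0, 1.8]
width: 0.005
```

>>> arm_command --increments '[{"grip": 255, "travel": [-0.0003, 0, 0.0015], "rot": [0, 0.8, 0]}, {"grip": 255, "travel": [-0.0005, 0, 0.0025], "rot": [0, 1.3, 0]}]'

```text
t: 16.05
position: [0.5352, 0.1531, 0.1818]
ee_rot: [-1.154, 1.329, -1.307]
ft_force: [-10.3, 0.7, 4.6]
width: 0.001
```

The stop is reached: force jumps to 10 N and the motion ends. Back off, lift and clear the view for a numeric check.

>>> arm_command --increments '[{"grip": 255, "travel": [0, 0.002, -0.003], "rot": [0, 0, 0]}, {"grip": 255, "travel": [0, 0.002, -0.015], "rot": [0, 0, 0]}, {"grip": 255, "travel": [0, 0, -0.045], "rot": [0, 0, 0]}, {"grip": 255, "travel": [0, -0.03, -0.08], "rot": [0, 0, 0]}, {"grip": 255, "travel": [0, -0.06, -0.12], "rot": [0, 0, 0]}, {"grip": 255, "travel": [0, -0.09, -0.15], "rot": [0, 0, 0]}, {"grip": 255, "travel": [-0.08, -0.12, -0.16], "rot": [0, 0, 0]}, {"grip": 255, "travel": [-0.12, -0.12, -0.16], "rot": [0, 0, 0]}, {"grip": 255, "travel": [-0.16, -0.12, -0.16], "rot": [0, 0, 0]}, {"grip": 255, "travel": [-0.2, -0.12, -0.16], "rot": [0, 0, 0]}]'

```text
t: 16.88
position: [0.4039, 0.3361, 0.3038]
ee_rot: [-1.149, 1.33, -1.305]
ft_force: [0.9, 0.1, 0.5]
width: -0.001
```

```bash
python3 - <<'E'
from h import *
plan()
T=ctrl.get_image("top")[:,:,::-1];S=ctrl.get_image("side")[:,:,::-1]
cv2.imwrite("pics/tf.png",T);cv2.imwrite("pics/sf.png",S)
P=W(-.134,.045,.1935)
# black handle expected at latch=1.57
for n,im in(("top",T),("side",S)):
    e=[proj(n,P+r*Y) for r in(.055,.117)];print(n,"exp handle",e, "nose ball exp",proj(n,W(-.069,.045,.175)),"arm end",proj(n,W(-.069,.045,.1935)))
    v=im.max(2);b=np.mean(e,0).astype(int)
    m=(v<60).astype('u1');w=np.zeros_like(m);w[b[1]-18:b[1]+18,b[0]-28:b[0]+28]=1
    k,l,st,ce=cv2.connectedComponentsWithStats(m*w);i=1+np.argmax(st[1:,4]);ys,xs=np.where(l==i)
    print(st[i],ce[i],cv2.fitLine(np.c_[xs,ys].astype('f4'),2,0,.01,.01).ravel())
    if n=="top": c=onz(n,ce[i],.1935);d=c-P;print("handle centre W",d@X,d@Y,"latch",np.arctan2(d@Y,-d@X))
    # nose arm: grey (low saturation) pixels near post->nose over copper
    g=cv2.cvtColor(im,cv2.COLOR_BGR2HSV)
    a=proj(n,W(-.069,.045,.1935)).astype(int);print("sat map\n",g[a[1]-10:a[1]+18:1,a[0]-12:a[0]+13,1]//26)
E
```

```text
t 16.8833 p [0.4039 0.3361 0.3038] zyaw -8.3 w -0.001 F [0.8699 0.0521 0.5359] q [-1.12    0.1958  0.4077  1.7596 -0.0974  1.2143 -0.8291]
top exp handle [array([235.9506, 196.9695]), array([212.3127, 195.3994])] nose ball exp [258.6702 175.0158] arm end [258.6227 173.8792]
[213 191  23   9 151] [223.4967 195.2318] [  0.9898   0.1423 223.4967 195.2318]
handle centre W 0.002389578726370253 0.08785552948144676 latch 1.597988579179298
sat map
 [[6 7 6 6 7 7 7 7 7 7 7 7 7 7 7 7 7 7 7 7 7 7 7 7 7]
 [6 6 7 7 7 7 7 7 7 7 7 6 6 6 6 7 7 7 7 7 7 7 7 7 7]
 [7 7 7 7 7 7 7 7 7 7 6 6 7 7 7 7 7 7 7 7 7 7 7 7 7]
 [7 6 7 7 7 7 7 7 7 7 7 7 7 7 7 7 7 7 7 7 7 7 7 7 7]
 [7 7 7 7 7 7 7 7 7 7 7 7 7 7 7 7 7 7 7 6 7 7 7 7 7]
 [7 7 7 7 7 7 7 7 7 7 7 7 7 7 7 7 7 7 7 7 7 7 7 7 7]
 [5 5 6 5 5 5 5 6 6 6 6 7 7 7 7 7 6 6 6 7 7 7 7 7 7]
 [2 2 2 2 2 2 2 2 3 4 5 6 6 6 6 6 5 4 4 5 6 7 7 7 7]
 [0 0 0 0 0 0 0 0 0 1 2 3 2 2 3 4 3 1 0 3 6 7 7 7 7]
 [0 0 0 0 0 0 0 0 0 0 0 0 0 0 0 0 0 0 0 2 6 7 6 6 6]
 [0 0 0 0 0 0 0 0 0 0 0 0 0 0 0 0 0 0 0 3 6 7 6 6 7]
 [0 0 0 0 0 0 0 0 0 0 0 0 0 0 0 0 0 0 0 3 6 7 6 6 6]
 [0 0 0 0 0 0 0 0 0
[... 1840 characters left out ...]
4 5 4 5 5]
 [4 1 0 0 0 0 0 0 0 0 0 0 0 0 0 0 0 2 4 5 4 4 5 5 5]
 [4 2 0 0 0 0 0 0 0 0 0 0 0 0 0 0 0 2 4 5 5 5 5 5 4]
 [4 2 0 0 0 0 0 0 0 0 0 0 0 0 0 0 0 2 4 5 5 5 5 4 4]
 [4 2 0 0 0 0 0 0 0 0 0 0 0 0 0 0 0 2 4 5 5 5 5 4 4]
 [4 2 0 0 0 0 0 0 0 0 0 0 0 0 0 0 0 2 4 4 5 5 5 4 4]
 [4 2 0 0 0 0 0 0 0 0 0 0 0 0 0 0 0 2 4 5 5 4 5 5 5]
 [4 3 0 0 0 0 0 0 0 0 0 0 0 0 0 0 0 2 4 5 4 5 4 5 5]
 [4 3 1 1 1 1 1 1 1 1 1 2 2 2 2 2 2 3 4 5 4 5 4 4 5]
 [5 5 4 4 4 4 4 4 4 4 4 5 4 5 4 5 5 5 5 4 4 4 5 4 5]
 [5 5 5 5 5 5 5 5 5 5 5 5 5 5 5 5 5 5 5 5 4 5 4 4 4]
 [5 5 5 5 5 5 5 5 5 5 5 5 4 5 5 5 5 5 5 4 4 4 4 4 4]
 [4 5 4 4 5 5 5 5 5 5 5 4 4 5 4 4 4 4 4 5 4 4 5 4 5]
 [4 5 5 4 4 4 4 4 4 4 4 4 4 5 4 4 4 4 4 4 4 4 5 4 4]]
```

The handle is at 1.60 rad ± 0.03. In the side view the nose arm's top edge is at row 162.8: 163.4 is expected when dropped in, about 160 if it sat on the crest. A last bystander and spoon check, then hand in.

```bash
python3 - <<'E'
from h import *
a=cv2.imread("pics/side0.png").astype(int);b=ctrl.get_image("side")[:,:,::-1].astype(int)
for n,(x0,y0,x1,y1) in dict(salsa=(175,212,208,240),caz=(160,298,240,358),jar=(288,288,330,345)).items():
    print(n,"mean diff",np.abs(a-b)[y0:y1,x0:x1].mean())
s=np.abs(a-b).max(2)
h=cv2.cvtColor(b.astype('u1'),cv2.COLOR_BGR2HSV);m=cv2.inRange(h,(12,60,120),(24,200,255));m[:160]=0;m[195:]=0;m[:,:142]=0;m[:,240:]=0
ys,xs=np.where(m);print("spoon px",len(xs),[onz("side",(x,ys[xs==x].mean()),.015) for x in(xs.min(),xs.max())])
ctrl.job_done()
E
```

```text
salsa mean diff 11.78896103896104
caz mean diff 6.915902777777778
jar mean diff 7.543859649122807
spoon px 471 [array([0.2542, 0.4323, 0.015 ]), array([0.5413, 0.3658, 0.015 ])]
the job is handed in; nothing more can be done
```

The job is done and handed in at about 17 s of the 72 s allowed.

- **Spoon:** I lifted it off the rim, drew it out sideways from under the lid and laid it in the clay tray. A picture taken after release showed it lying flat inside the tray walls.
- **Lid:** I pressed it down slowly with closed fingertips. It bottomed out at the expected height with about 11 N, and the last few centimetres took more than a second. The next top view showed it shut.
- **Latch:** I pushed the handle round until it met a hard stop at 10 N.
    - **On the ramp:** the finger briefly jammed on the handle at about 18 N sideways, because friction held the bar down. I eased off and pushed again with the finger rising alongside the bar, at about 4 N.
    - **After I backed off:** the handle measured about 1.60 rad (±0.03, target 1.57). The bar's height in the side view matched the dropped position to about 2 mm, not the crest.

**Less certain checks:**
- **Latch:** I had used up the 12 pictures by then, so I confirmed the final latch position only from pixel measurements, not by eye.
- **Bystanders:** I compared only the salsa bowl, cazuela and jar with the first picture. They differed by 7 to 12 grey levels, which I put down to changed shadows but did not confirm. I did not check the bottle or mug. I planned every move to clear them all, and no force reading suggested a touch.
- **Spoon:** my last numeric spoon check was inconclusive, because the colour mask also picked up other wood-coloured pixels.

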